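# Fit the cell in the bench scale

### The arm

A 6-joint arm with a two-finger parallel gripper is mounted at the origin on a cart in front of the work surface, level with it; the furniture and walls round the work are solid. World frame = base frame: x ahead of the robot, y to its left, z up, the work surface at z = 0. Lengths are in m, angles in rad, forces in N, time in s.
With the tool pointing down it reaches from about 0.325 to 0.9 m from the base axis. Payload 6.1 kg.
Tool frame: the origin (TCP) lies between the finger pads; the fingertips stand 8 mm ahead of it and the grasp point (between the pads) lies 11 mm behind it; z points along the fingers, y is the line along which they close (so a half turn about z gives the same grasp; the last joint's range is limited). The gripper opens to 85 mm and grips with 20 to 120 N. Pads are 22 mm wide; open, the fingers measure 114 mm over their backs; the gripper's body (76 mm by 85 mm) begins 54 mm behind the grasp point. The pads swing forward as they close: fully open they stand 13 mm farther back than shut.
Start: joints at [-1.333, 0.22, 1.526, -0, 1.395, -0.126], TCP at [0.222, -0.584, 0.239] pointing down, gripper open.
Joint ranges: [-2.98, 2.98], [-0.91, 2.08], [0.09, 2.57], [-1.24, 4.39], [0.2, 2.65], [-2.68, 2.68]. Speed limits (rad/s): [2.57, 2.57, 3.01, 3.14, 3.14, 3.14].

### API

Orientations are given as a rotation vector (axis times angle).
In Python, from plant import arm, camera, calibration, spotter gives the robot as it stands.
- The arm moves only by the shell command python3 -m crank 'ROWS' [FORCE]. ROWS is JSON, a list of rows, each a list of 3 entries, a list of its own where there are three numbers: the shift along the tool's x, y, z in cm, then the turn, a rotation vector about the tool's x, y, z in degrees, then the finger opening in cm, from 0 to 8.54. A call has 1 to 5 rows; each row shifts and turns the commanded pose from where the row before left it, along the tool's axes as they then stand; what a row does not reach is not made up. A row lasts 1/8 s, in which the tool goes at most 62.5 mm and 10.7 degrees, less where a joint would pass 70% of its speed; a pose out of reach is approached as far as the arm can. A call is refused whole if a number of a shift passes 6.25 or a number of a turn 10.7, either way. A call with a gripper value outside its range is refused whole. The fingers move at their own pace and stop on an object; FORCE is the grip in N (left out, the last holds). Time passes only in rows, so rows that do not move let the fingers close. It gives the time, the measured TCP pose, the force, the opening and the grip force at its end, in the units of the state.
- arm.sense(): the state, without advancing time (a new reading comes with each control period).
- camera(name): name is "scene" or "side" or "wrist"; returns (picture, depth): 400x640x3 uint8, blue, green, red; 400x640 float32, m along the optical axis (not along the pixel's ray), 0 where there is no reading.
- calibration(name): a dict with "camera_matrix" (3x3 intrinsics, pixels), "R" (3x3) and "t" (3): a world point X has camera coordinates R X + t. Camera axes: x right, y down, z forward; pixel columns grow to the right and rows downward; lengths in m; the calibration is good to about 2 mm. A picture is of the moment at which its call begins: read the wrist's pose just before it. calibration takes no time and is no camera call; for the wrist camera it gives the pose at the moment of the call.
- arm.finish_job(): hands the job in; it is judged then, once.
Trained networks look in the newest picture that a camera, given by its name, has taken for a name from the list of things; names that differ only in an ending like _2 or _b are one class to them, and where a whole thing is asked for, a point or a joint stands for the part that bears it (a point fixed in the world has none). Each returns a list of dicts, best first, with "p" (0 to 1); they miss things now and then, are a little off and sometimes report something else, mostly with a low value. They report only what shows in the picture. A call takes as long as a camera call.
- spotter.masks_of(camera, thing): "region" (400x640 bool, what is visible of it) and "bbox" ([centre column, centre row, width, height] in pixels, round what is visible of it).
- spotter.mark_of(camera, thing): "pixel" ([column, row] in pixels: a listed point, or the origin of a listed thing).
The state is a dict: "time_s": time; "joint_pos": joint angles; "dq": joint speeds; "effort": joint torques, N m; "eef_pos": TCP position; "orientation": TCP orientation; "ft_force": force on the tool from outside, world axes, zero at the start; "ft_torque": the same for the moment, N m; "grip_width": opening from 0.0 (shut) to 1.0 (fully open); "finger_force": force on a finger pad.
Only numpy, scipy, OpenCV 4.12 (cv2) and the standard library are available. Lean on these libraries where they do the work, as an engineer would, in place of code of your own. Each camera call takes 0.05 s, during which the arm holds its last target. There are 200 camera calls.

### The job

The small bench scale lies face down with its battery side up: slide its flush battery cover fully open by pressing on it with closed fingertips and dragging, lay the loose AA cell in the bay the right way round (nub against the fixed contact plate, flat end against the spring contact) and push it fully home, then slide the cover fully shut again. The cover is thin plastic, so press only as hard as it takes for the fingertips to hold on it, never harder than 20 N on any part of the scale. Leave the scale where it lies, give or take a centimetre, and do not disturb the other things on the bench.

Things in the scene. Friction and masses are not known exactly. Their poses are not given: they have to be found in the camera images.
- scale: Grey plastic bench scale, 200 x 126 x 38 mm, loose, about 0.75 kg, lying face down on its steel pan. Origin: middle of its outline at bench level; x runs lengthwise from the tail (battery end) to the head (end with a silver plate), y across, z up. Upper face at z = 38 mm; four rubber feet 3 mm high at the corners. All mm below are in this frame.
- cover (a joint): Battery cover: a plate 70 (x) x 84 (y) x 3 mm, no handle, a patch of fine ribs in its middle. Value in m along the scale's +x: 0 fully shut, 0.068 fully open, stops at both ends. Takes about 5 N to slide and stays where left. Fingertips grip it with a friction of about 0.5 to 1, so 10 to 15 N of steady press carries it; keep that by the measured force.
- cover_shut (a point): Middle of the cover's top when shut, nominally: x = -54.5, y = 0, z = 38 mm (when open x = +13.5). This point stays with the scale. Worn guides: the cover's top really lies 0 to 3.5 mm lower, which is not measured and must be felt. It runs between rims 38 mm high, 85 mm apart, from x = -90 to +50 mm; no finger can get behind its ends or edges.
- bay_mid (a point): Where the cell's centre belongs: x = -51.75, y = 0, z = 21.25 mm, the cell along the scale's x with its nub to +x (head). It lies in two 8 mm long V saddles, 4 mm high, centred at x = -70 and -33 mm. The bay round it is x = -86 to -24, y = -40 to +40 mm, floor at z = 14, its edge at z = 30.5 mm; between the saddles fingers may go down beside the cell.
- plus_contact (a point): Face of the fixed contact, a steel plate at the bay's head end: x = -26.5, y = 0, z = 21.25 mm; the plate's bent top ends at z = 26 mm.
- spring_contact (a point): Face, at rest, of the spring contact at the bay's tail end (steel plate, coil behind it): x = -75, y = 0, z = 18 mm. It gives way to the tail, 0.35 N per mm, up to 5.5 mm; above z = 21 mm its lip leans back by 5 mm, so the cell can go in from straight above (aim about 1 mm towards the spring) with a push of 2 to 6 N. This point stays with the scale.
- cell_mid (a point): Centre of the loose AA cell: a white cylinder with steel ends, 14.5 mm in diameter, 50.5 mm long, 26 g, lying on its side on the bench; it can roll. Its x axis runs along the cell towards the plus end, which has a nub 5.6 mm wide; the minus end is flat.
- cell_plus (a point): Tip of the cell's nub, 25.25 mm from its centre.
- cable (a point): Nearest part of the fixed black drive cable of the carving handpiece, which hangs over the left half of the bench: it runs from x 0.49 to 0.57, y 0.09 to 0.38, from 0.14 m above the bench up to the cabinets. Bring the arm in from nearer the base, not through it. The wall cabinets overhang the bench beyond x = 0.6, 0.44 m up.
- gouge: Bystander: carving gouge with a wooden handle, 21 x 196 x 21 mm, lying on the bench.
- dish: Bystander: small grey dish of screws, 65 mm wide, 19 mm high.
- sander: Bystander: cork sanding block, 46 x 86 x 27 mm.
- offcut: Bystander: dark wood offcut, 32 x 62 x 20 mm.
- clamp: Bystander: black parallel clamp, 145 x 104 x 16 mm.

How it is judged:
On the way, in this order (a step that is already met when the one before it is completed fails the run):
1. the cover is slid fully open (value of joint cover above 0.063 m), for 0.2 s.
2. the cell lies home in the bay, nub to the fixed contact (distance between cell_mid and bay_mid below 0.004 m and distance between cell_plus and plus_contact below 0.006 m), for 0.2 s.
At the end, for the whole second after the job is handed in: The cell lies home in the bay (its centre within 4 mm of its place, the nub within 6 mm of the fixed contact), the cover is shut to within 3 mm, and the scale is at rest (all of step 2 and value of joint cover below 0.003 m and linear speed of scale below 0.01 m/s); the robot touches nothing.
It fails at once if the scale or its cover is pressed with more than 20 N (contact force between the fingers and scale above 20 N).
It fails at once if the scale is shoved more than 20 mm (distance of scale from where it was at the start of the episode above 0.02 m).
It fails at once if a bystander is moved more than 25 mm (distance of any of gouge, dish, sander, offcut, clamp from where it was at the start of the episode above 0.025 m).
It also fails if it takes over 72 s, if anything falls off the work surface, if the arm or the gripper's body presses on something with over 40 N, if the wrist force passes 120 N, or if a joint passes its speed limit or range.

## Working session

There is one attempt and no reset: what is moved stays moved. The work goes in short steps, Python scripts to look and compute and a shell command to move; the robot and the scene stay as the last step left them, time stands still between calls to the robot, and variables do not carry over. Pictures are saved under pics/ and viewed, at most 10 in all, crops included, and the job is handed in when it is done.

```bash
ls; mkdir -p pics; cat > h.py <<'E'
import numpy as np, cv2
from scipy.spatial.transform import Rotation as Ro
from plant import arm, camera, calibration, spotter
def ray(name,px,cal=None):
    c=cal or calibration(name);K=np.array(c["camera_matrix"]);R=np.array(c["R"]);t=np.array(c["t"])
    d=R.T@np.linalg.inv(K)@np.array([px[0],px[1],1.]);return -R.T@t,d
def atz(name,px,z,cal=None):
    o,d=ray(name,px,cal);return o+d*(z-o[2])/d[2]
def proj(name,X,cal=None):
    c=cal or calibration(name);p=np.array(c["camera_matrix"])@(np.array(c["R"])@np.array(X)+np.array(c["t"]));return p[:2]/p[2]
def cloud(name,dep,reg,cal=None):
    c=cal or calibration(name);v,u=np.nonzero(reg&(dep>0));z=dep[v,u]
    p=np.linalg.inv(np.array(c["camera_matrix"]))@np.stack([u*z,v*z,z]);return (np.array(c["R"]).T@(p-np.array(c["t"])[:,None])).T
E
python3 - <<'E'
from h import *
np.set_printoptions(precision=4,suppress=True)
s=arm.sense();print({k:np.round(v,3) for k,v in s.items()});print(Ro.from_rotvec(s["orientation"]).as_matrix())
for n in("scene","side"):
    p,d=camera(n);cv2.imwrite(f"pics/{n}0.png",p)
    for th in("scale","cell_mid","cell_plus","cover_shut","bay_mid","plus_contact","spring_contact"):
        m=spotter.mark_of(n,th)
        for q in m[:2]:
            px=q["pixel"];z={"cover_shut":.038,"scale":0}.get(th,.007 if "cell" in th else .02)
            print(n,th,round(q["p"],2),np.round(px,1),atz(n,px,z))
E
```

```text
pics
{'time_s': np.float64(0.0), 'joint_pos': array([-1.333,  0.221,  1.528,  0.   ,  1.395, -0.126]), 'dq': array([ 0.001, -0.002, -0.001,  0.001,  0.   , -0.   ]), 'effort': array([ -0.001, -49.69 , -38.94 ,  -0.   ,   0.011,   0.   ]), 'eef_pos': array([ 0.222, -0.584,  0.238]), 'orientation': array([-3.088, -0.568,  0.   ]), 'ft_force': array([-0.476, -0.32 ,  0.339]), 'ft_torque': array([-0.021, -0.02 ,  0.001]), 'finger_force': np.float64(0.0), 'grip_width': np.float64(0.994)}
[[ 0.9346  0.3558 -0.0005]
 [ 0.3558 -0.9346  0.0019]
 [ 0.0003 -0.002  -1.    ]]
scene scale 0.6 [289.  268.8] [ 0.4689 -0.0665  0.    ]
scene cell_mid 0.45 [273.5 208.7] [ 0.6745 -0.1683  0.007 ]
scene cover_shut 0.62 [304.7 244.4] [ 0.4817 -0.1291  0.038 ]
scene bay_mid 0.58 [301.6 249.2] [ 0.4871 -0.1227  0.02  ]
scene plus_contact 0.94 [291.9 254.2] [ 0.4893 -0.0924  0.02  ]
scene spring_contact 0.97 [309.1 250.4] [ 0.4712 -0.1351  0.02  ]
side scale 0.94 [271.2 238.2] [ 0.4923 -0.0572 -0.    ]
side cell_mid 0.44 [321.  283.5] [ 0.4766 -0.3467  0.007 ]
side cell_plus 0.67 [323.3 274.5] [ 0.5014 -0.3166  0.007 ]
side cell_plus 0.15 [282.2 242. ] [ 0.5006 -0.1103  0.007 ]
side cover_shut 0.31 [363.  261.1] [ 0.5792 -0.3598  0.038 ]
side bay_mid 0.74 [278.1 238.9] [ 0.4879 -0.1125  0.02  ]
side plus_contact 0.56 [276.2 234. ] [ 0.4977 -0.0803  0.02  ]
side plus_contact 0.54 [277.1 308.8] [ 0.3477 -0.3985  0.02  ]
side spring_contact 0.71 [281. 242.] [ 0.4858 -0.1343  0.02  ]
side spring_contact 0.69 [362.5 263. ] [ 0.5941 -0.3395  0.02  ]
```

```bash
python3 -c "
import cv2,numpy as np
a=cv2.imread('pics/scene0.png')[120:400,120:520];b=cv2.imread('pics/side0.png')[120:400,120:520]
cv2.imwrite('pics/both.png',cv2.resize(np.vstack([a,b]),None,fx=1.07,fy=1.07)[:600]); cv2.imwrite('pics/both.png',cv2.resize(np.hstack([a,b]),None,fx=1,fy=1))"
```

```text
(no output)
```

View pics/both.png

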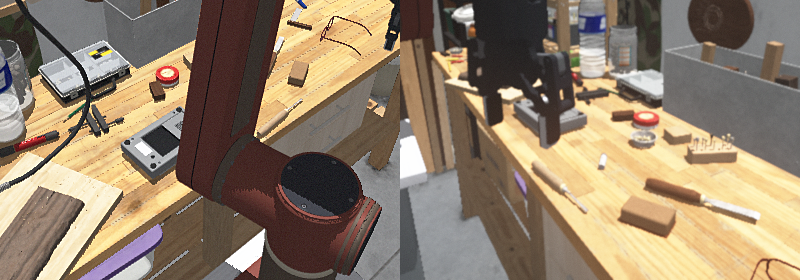

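The scene view shows the scale at about (280,260) full-frame, partly behind the arm, with its tail towards the robot's right. The side view shows the cell at about (322,280), beside the gripper. I'll move over both for a wrist view.

```bash
python3 -m crank '[[[4.4,-3.4,-0.9],[0,0,0],8.5],[[4.4,-3.4,-0.9],[0,0,0],8.5],[[4.4,-3.4,-0.9],[0,0,0],8.5],[[4.4,-3.4,-0.9],[0,0,0],8.5]]'; python3 -m crank '[[[4.4,-3.4,-0.9],[0,0,0],8.5],[[4.4,-3.4,-0.9],[0,0,0],8.5],[[4.4,-3.4,-0.9],[0,0,0],8.5],[[0,0,0],[0,0,0],8.5]]'
cat >> h.py <<'E'
np.set_printoptions(precision=4,suppress=True)
def look(name,things,fn,zs):
    cal=calibration(name);p,d=camera(name);cv2.imwrite(fn,p)
    for th in things:
        for q in spotter.mark_of(name,th)[:2]:
            px=q["pixel"];print(name,th,round(q["p"],2),np.round(px,1),atz(name,px,zs[th],cal))
    return p,d,cal
ZS=dict(scale=0,cell_mid=.00725,cell_plus=.00725,cover_shut=.038,bay_mid=.02125,plus_contact=.02125,spring_contact=.018,cover=.037)
E
python3 - <<'E'
from h import *
p,d,cal=look("wrist",["scale","cover_shut","bay_mid","plus_contact","spring_contact","cell_mid","cell_plus"],"pics/w1.png",ZS)
print(-np.array(cal["R"]).T@cal["t"]); print(arm.sense()["eef_pos"])
m=spotter.masks_of("wrist","scale")
print([(q["p"],q["bbox"]) for q in m]); P=cloud("wrist",d,m[0]["region"],cal)
T=P[(P[:,2]>.03)&(P[:,2]<.039+.003)];print(len(P),len(T));r=cv2.minAreaRect((T[:,:2]*1000).astype(np.float32));print(r,np.median(T[:,2]))
E
```

```text
time_s: 1.3
eef_pos: [0.3392, -0.3929, 0.2758]
orientation: [3.089, 0.568, 0.001]
ft_force: [0.8, 0.7, 0.4]
grip_width: 0.998
finger_force: 0.0
time_s: 1.8
eef_pos: [0.4275, -0.2493, 0.3036]
orientation: [3.087, 0.577, 0.003]
ft_force: [0.4, -1.2, 0.1]
grip_width: 0.998
finger_force: 0.0
wrist scale 0.74 [183.   52.8] [ 0.4735 -0.0657  0.    ]
wrist scale 0.49 [245.3  71.3] [ 0.4803 -0.1392  0.    ]
wrist cover_shut 0.58 [222.8  62.7] [ 0.4816 -0.1212  0.038 ]
wrist bay_mid 0.57 [223.9  64.4] [ 0.4795 -0.1187  0.0212]
wrist plus_contact 0.88 [200.3  55.4] [ 0.4791 -0.0917  0.0212]
wrist spring_contact 0.75 [244.2  70.6] [ 0.4814 -0.1411  0.018 ]
wrist cell_mid 0.69 [397.3 133.4] [ 0.4794 -0.3351  0.0072]
wrist cell_mid 0.44 [183.9  53.9] [ 0.4732 -0.0695  0.0072]
wrist cell_plus 0.7 [389.6 114.2] [ 0.4968 -0.3167  0.0072]
wrist cell_plus 0.66 [523.9 210.2] [ 0.4487 -0.5322  0.0073]
[ 0.4998 -0.2204  0.4385]
[ 0.4249 -0.253   0.302 ]
[(0.6, [173.6, 66.8, 210.0, 129.3]), (0.46, [379.5, 224.9, 139.8, 42.8]), (0.23, [400.6, 132.3, 31.8, 41.7])]
20278 19201
((477.853759765625, -68.35285186767578), (124.99166107177734, 200.4099578857422), 3.7687621116638184) 0.03756085266524033
```

View pics/w1.png

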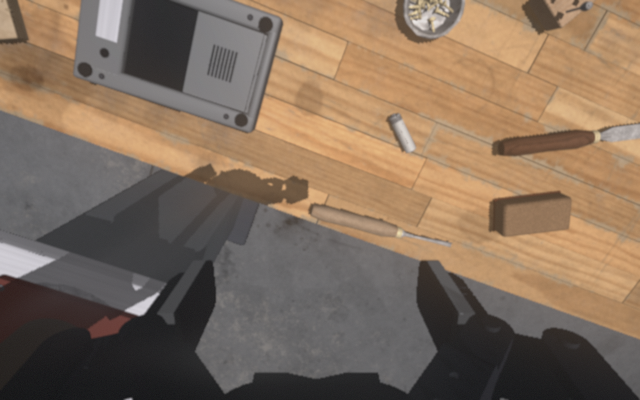

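The wrist view shows the whole scale: ribs of the cover at (222,62), dark recess towards the head. The cell is at (400,133), nub up-left at (390,114), and the fitted outline is 125x200 mm, as it should be. Next I turn the tool to line up with the scale and go over the cover with closed fingers.

```bash
python3 -m crank '[[[0,0,2.5],[0,0,-10.5],0],[[0,0,2.5],[0,0,-10.5],0],[[0,0,2.5],[0,0,-10.5],0],[[0,0,2.5],[0,0,-10.5],0],[[0,0,2.5],[0,0,-10.5],0]]' 40; python3 -m crank '[[[0,0,2.5],[0,0,-10.5],0],[[0,0,1.5],[0,0,-10.0],0],[[4.2,2.2,0],[0,0,0],0],[[4.2,2.2,0],[0,0,0],0],[[4.2,2.2,0],[0,0,0],0]]'; python3 -m crank '[[[0,0,0],[0,0,0],0]]'
cat >> h.py <<'E'
C=np.array([.4779,-.0684]);A=np.radians(93.77)
def todo(xs,ys,z):
    """tool shift (cm) and z-turn (deg) from the measured pose to scale point (m), tool x along scale x, TCP height z"""
    s=arm.sense();R=Ro.from_rotvec(s["orientation"]).as_matrix()
    u=np.array([np.cos(A),np.sin(A)]);v=np.array([-u[1],u[0]])
    t=np.r_[C+xs*u+ys*v,z];G=np.c_[np.r_[u,0],np.r_[-v,0],[0,0,-1]]
    print("TCP",s["eef_pos"],"F",s["ft_force"],"shift cm",R.T@(t-s["eef_pos"])*100,"turn deg",np.degrees(Ro.from_matrix(R.T@G).as_rotvec()))
E
python3 - <<'E'
from h import *
todo(-.0545,0,.05)
look("wrist",["cover_shut","scale"],"pics/w2.png",ZS)
E
```

```text
time_s: 2.88
eef_pos: [0.4252, -0.2526, 0.1764]
orientation: [-2.515, -1.883, 0.0]
ft_force: [0.5, -0.2, -1.0]
grip_width: -0.001
finger_force: 0.0
time_s: 3.5
eef_pos: [0.4833, -0.1214, 0.1373]
orientation: [2.148, 2.293, 0.0]
ft_force: [-0.6, -0.2, -0.3]
grip_width: 0.003
finger_force: 0.0
time_s: 3.62
eef_pos: [0.4836, -0.1199, 0.1372]
orientation: [-2.142, -2.298, -0.001]
ft_force: [-0.0, 0.1, 0.1]
grip_width: -0.002
finger_force: 0.0
TCP [ 0.4836 -0.1199  0.1372] F [-0.0106  0.0608  0.0756] shift cm [-0.2753 -0.2286  8.72  ] turn deg [ 0.0022 -0.035   0.2621]
wrist cover_shut 0.69 [315.1 203.3] [ 0.482  -0.1225  0.038 ]
wrist scale 0.68 [311.5 120.7] [ 0.4754 -0.0695  0.    ]
```

```bash
python3 -m crank '[[[-0.3,-0.2,4],[0,0,0],0],[[0,0,3],[0,0,0],0],[[0,0,1.5],[0,0,0],0],[[0,0,0.2],[0,0,0],0],[[0,0,0],[0,0,0],0]]'; for i in 1 ; do python3 -m crank '[[[0,0,0.1],[0,0,0],0],[[0,0,0.05],[0,0,0],0]]'; python3 -m crank '[[[0,0,0.1],[0,0,0],0],[[0,0,0],[0,0,0],0]]'; done
```

```text
time_s: 4.4
eef_pos: [0.4818, -0.1258, 0.0512]
orientation: [2.145, 2.293, 0.001]
ft_force: [0.4, -0.5, 0.1]
grip_width: 0.002
finger_force: 0.0
time_s: 4.65
eef_pos: [0.4818, -0.1252, 0.0496]
orientation: [2.145, 2.294, 0.001]
ft_force: [0.4, -0.4, -0.2]
grip_width: 0.002
finger_force: 0.0
time_s: 4.9
eef_pos: [0.4812, -0.125, 0.0478]
orientation: [2.146, 2.295, 0.0]
ft_force: [-0.5, 0.3, -0.6]
grip_width: 0.002
finger_force: 0.0
```

```bash
for i in 1 2 3 ; do python3 -m crank '[[[0,0,0.05],[0,0,0],0],[[0,0,0],[0,0,0],0]]' | egrep 'eef|ft'; done
```

```text
eef_pos: [0.4811, -0.125, 0.0472]
ft_force: [0.5, -0.5, -0.5]
eef_pos: [0.4811, -0.1251, 0.0467]
ft_force: [0.9, -0.1, 0.2]
eef_pos: [0.4811, -0.125, 0.0463]
ft_force: [-0.3, -1.3, 0.2]
```

```bash
for i in 1 2 3; do python3 -m crank '[[[0,0,0.05],[0,0,0],0],[[0,0,0],[0,0,0],0]]' | egrep 'eef|ft'; done
```

```text
eef_pos: [0.4811, -0.125, 0.0458]
ft_force: [0.2, -0.3, -0.5]
eef_pos: [0.4813, -0.1252, 0.0455]
ft_force: [-1.0, -0.5, 2.1]
eef_pos: [0.4814, -0.1253, 0.0452]
ft_force: [-1.8, -1.9, 5.1]
```

```bash
python3 -m crank '[[[0,0,0.07],[0,0,0],0],[[0,0,0],[0,0,0],0]]' | egrep 'eef|ft';  python3 -m crank '[[[0,0,0.05],[0,0,0],0],[[0,0,0],[0,0,0],0]]' | egrep 'eef|ft'
```

```text
eef_pos: [0.4816, -0.1255, 0.0448]
ft_force: [-2.5, -1.3, 7.1]
eef_pos: [0.4817, -0.1257, 0.0446]
ft_force: [-2.8, -2.0, 9.4]
```

```bash
python3 -m crank '[[[0,0,0.06],[0,0,0],0],[[0,0,0],[0,0,0],0]]' | egrep 'eef|ft';  python3 -m crank '[[[0.3,0,0],[0,0,0],0],[[0.3,0,0],[0,0,0],0],[[0.3,0,0],[0,0,0],0]]' | egrep 'eef|ft'
```

```text
eef_pos: [0.4819, -0.1258, 0.0443]
ft_force: [-4.6, -2.9, 10.9]
eef_pos: [0.4815, -0.1178, 0.0446]
ft_force: [-4.4, -6.1, 12.3]
```

```bash
python3 -m crank '[[[0.4,-0.05,0],[0,0,0],0],[[0.4,-0.05,0],[0,0,0],0],[[0.4,0,0],[0,0,0],0]]' | egrep 'eef|ft'; python3 - <<'E'
from h import *
p,d=camera("wrist");cv2.imwrite("pics/w3.png",p)
E
```

```text
eef_pos: [0.4804, -0.1059, 0.0449]
ft_force: [-2.3, -5.0, 11.5]
```

View pics/w3.png

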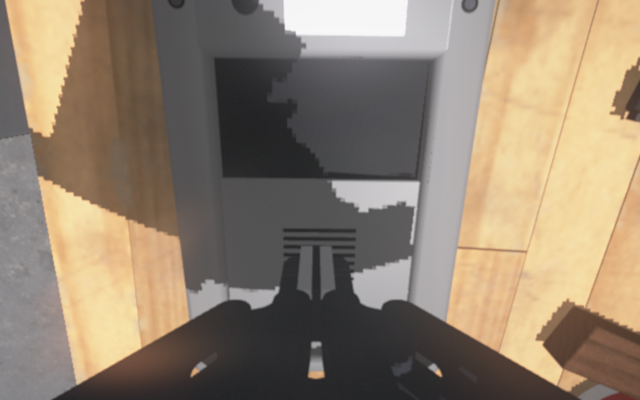

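The wrist view shows the fingers on the ribs at (320,245). The cover's front edge is at row 178 and the recess end at row 58, about 51 mm, so the cover has moved some 19 mm with the fingers.

```bash
python3 -m crank '[[[0.4,-0.02,0],[0,0,0],0],[[0.4,0,0],[0,0,0],0],[[0.4,0,0],[0,0,0],0],[[0.4,0,0],[0,0,0],0]]' | egrep 'eef|ft';python3 -m crank '[[[0.4,-0.02,0],[0,0,0],0],[[0.4,0,0],[0,0,0],0],[[0.4,0,0],[0,0,0],0]]' | egrep 'eef|ft'
```

```text
eef_pos: [0.4794, -0.0899, 0.045]
ft_force: [-1.2, -5.0, 12.1]
eef_pos: [0.4787, -0.0779, 0.045]
ft_force: [-0.5, -5.4, 11.5]
```

```bash
python3 -m crank '[[[0.4,0,0],[0,0,0],0],[[0.4,0,0],[0,0,0],0],[[0.4,0,0],[0,0,0],0],[[0.3,0,0],[0,0,0],0]]' | egrep 'eef|ft';python3 -m crank '[[[0.3,0,0],[0,0,0],0]]' | egrep 'eef|ft';python3 -m crank '[[[0.2,0,0],[0,0,0],0],[[0,0,0],[0,0,0],0]]' | egrep 'eef|ft'
```

```text
eef_pos: [0.4778, -0.0628, 0.045]
ft_force: [-0.9, -4.6, 10.8]
eef_pos: [0.4776, -0.0598, 0.045]
ft_force: [-0.2, -6.2, 11.0]
eef_pos: [0.4776, -0.0581, 0.0451]
ft_force: [-0.6, -6.1, 10.0]
```

```bash
python3 -m crank '[[[0.2,0,0.02],[0,0,0],0],[[0.1,0,0],[0,0,0],0]]' | egrep 'eef|ft'; python3 - <<'E'
from h import *
p,d=camera("wrist");cv2.imwrite("pics/w4.png",p)
E
```

```text
eef_pos: [0.4777, -0.0556, 0.0451]
ft_force: [-0.7, -7.4, 10.3]
```

View pics/w4.png

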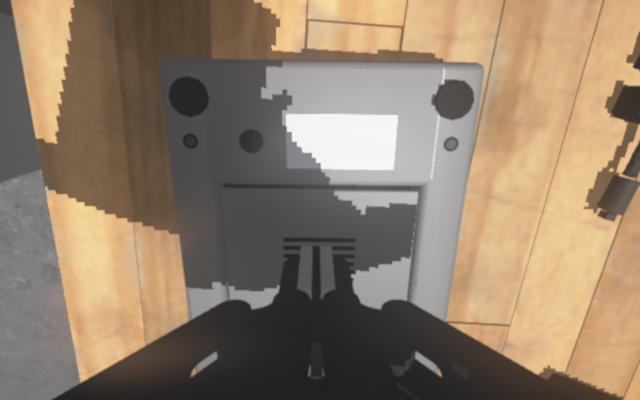

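The cover's edge (row 188) has met the recess end (row 185), so it is fully open. I lift, check, and move towards the cell.

```bash
python3 -m crank '[[[-0.1,0,-0.3],[0,0,0],0],[[0,0,-4],[0,0,0],2.5],[[-3,0,-6],[0,0,0],2.5],[[-5,0,-2],[0,0,0],2.5],[[0,0,0],[0,0,0],2.5]]' | egrep 'time|eef|ft'; python3 - <<'E'
from h import *
p,d,cal=look("wrist",["scale","plus_contact","spring_contact","bay_mid"],"pics/w5.png",ZS)
for n in("scale","cover"):
    m=spotter.masks_of("wrist",n); print(n,[(q["p"],q["bbox"]) for q in m[:2]])
    P=cloud("wrist",d,m[0]["region"],cal);T=P[(P[:,2]>.03)&(P[:,2]<.042)];r=cv2.minAreaRect((T[:,:2]*1000).astype(np.float32));print(r,np.median(T[:,2]))
E
```

```text
time_s: 10.62
eef_pos: [0.4816, -0.1349, 0.1638]
ft_force: [-0.7, 0.5, 0.4]
wrist scale 0.59 [313.4 100.2] [ 0.4747 -0.071   0.    ]
wrist plus_contact 0.79 [317.1 131.7] [ 0.4791 -0.0935  0.0212]
wrist plus_contact 0.29 [318.3 164.2] [ 0.4817 -0.1194  0.0212]
wrist spring_contact 0.83 [319.6 190.5] [ 0.4844 -0.1425  0.018 ]
wrist bay_mid 0.63 [318.2 164.4] [ 0.4817 -0.1196  0.0212]
scale [(0.96, [318.6, 114.2, 190.2, 220.7])]
((479.0659484863281, -85.59779357910156), (126.41405487060547, 163.83590698242188), 3.0909204483032227) 0.03774396966821175
cover [(0.62, [317.8, 77.3, 125.6, 107.8]), (0.44, [316.4, 114.9, 191.7, 224.0])]
((477.8032531738281, -55.13780975341797), (84.87748718261719, 71.29375457763672), 3.2826788425445557) 0.03770119002793675
```

View pics/w5.png

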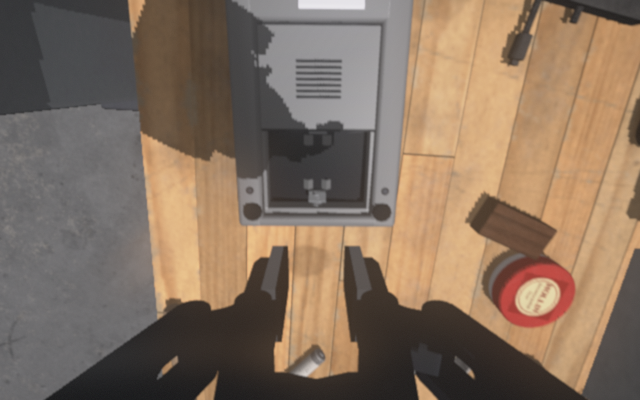

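The wrist view shows the open bay at (318,165), with the spring at (319,195) below and the contact plate at (317,135) above. The cover is up against the head end and the cell shows at (310,360). The scale has not moved. Now to the cell.

```bash
python3 -m crank '[[[-5.5,-0.5,0],[0,0,0],3.5],[[-5.5,-0.5,0],[0,0,0],3.5],[[-5.5,-0.5,0],[0,0,0],3.5],[[-5.5,-0.5,0],[0,0,0],3.5],[[0,0,0],[0,0,9.4],3.5]]' | egrep 'time|eef|ft';python3 -m crank '[[[0,0,0],[0,0,9.4],3.5],[[0,0,0],[0,0,9.4],3.5],[[0,0,0],[0,0,9.4],3.5],[[0,0,0],[0,0,9.4],3.5],[[0,0,0],[0,0,0],3.5]]' | egrep 'time|eef|ori';
cat >> h.py <<'E'
def cell(ang,mid,z):
    s=arm.sense();R=Ro.from_rotvec(s["orientation"]).as_matrix();a=np.radians(ang)
    G=np.c_[[np.cos(a),np.sin(a),0],[np.sin(a),-np.cos(a),0],[0,0,-1]]
    print("TCP",s["eef_pos"],"shift cm",R.T@(np.r_[mid,z]-s["eef_pos"])*100,"turn",np.degrees(Ro.from_matrix(R.T@G).as_rotvec()))
E
python3 - <<'E'
from h import *
p,d,cal=look("wrist",["cell_mid","cell_plus"],"pics/w6.png",ZS)
m=spotter.masks_of("wrist","cell_mid");print([(q["p"],q["bbox"]) for q in m[:2]])
P=cloud("wrist",d,m[0]["region"],cal);P=P[(P[:,2]>.004)&(P[:,2]<.018)];r=cv2.minAreaRect((P[:,:2]*1000).astype(np.float32));print(r,P[:,2].max())
cell(46.6,[.4794,-.3351],.011)
E
```

```text
time_s: 11.6
eef_pos: [0.4745, -0.356, 0.161]
ft_force: [0.1, 0.8, -0.3]
time_s: 12.22
eef_pos: [0.4751, -0.3521, 0.1611]
orientation: [-2.88, -1.252, 0.001]
wrist cell_mid 0.78 [311.6 165.2] [ 0.479  -0.3405  0.0072]
wrist cell_plus 0.58 [307.8 129.3] [ 0.4972 -0.3166  0.0072]
[(0.88, [313.1, 161.2, 21.5, 57.4])]
((483.2731628417969, -338.9034729003906), (49.8513069152832, 14.263287544250488), 51.1021842956543) 0.016163294673181422
TCP [ 0.4751 -0.3526  0.1615] shift cm [ 1.5751 -0.8726 15.0485] turn [-0.021  -0.0021  0.3993]
```

```bash
python3 - <<'E'
from h import *
cell(51,[.4828,-.339],.012)
p=cv2.imread("pics/w6.png")[60:260,200:440];cv2.imwrite("pics/w6c.png",cv2.resize(p,None,fx=2,fy=2))
E
```

```text
TCP [ 0.4751 -0.3526  0.1615] shift cm [ 1.5217 -0.358  14.9483] turn [-0.0209 -0.0029 -4.0007]
```

View pics/w6c.png

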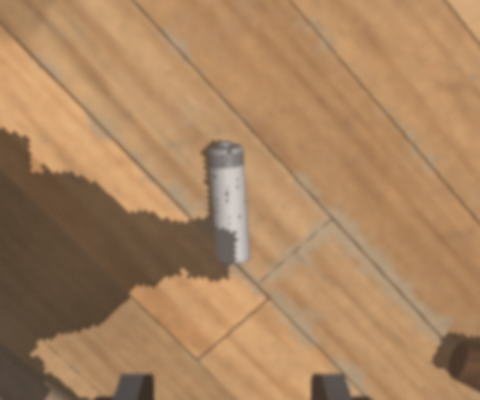

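The nub (steel cap) is at the top of the crop at (225,150), towards tool +x, and the cell leans slightly left of the tool axis, which agrees with a 4° turn.

```bash
python3 -m crank '[[[1.5,-0.35,3],[0,0,0],3.5],[[0,0,5],[0,0,-4],3.5],[[0,0,3.5],[0,0,0],3.5],[[0,0,0],[0,0,0],3.5]]' | egrep 'time|eef|ft'; python3 - <<'E'
from h import *
cell(51,[.4828,-.339],.012)
p,d,cal=look("wrist",["cell_mid","cell_plus"],"pics/w7.png",ZS)
m=spotter.masks_of("wrist","cell_mid");print([(q["p"],q["bbox"]) for q in m[:2]])
E
```

```text
time_s: 12.92
eef_pos: [0.4805, -0.3375, 0.0434]
ft_force: [0.2, -0.3, 0.0]
TCP [ 0.4805 -0.3375  0.0434] shift cm [0.0246 0.3005 3.133 ] turn [-0.413  -0.0272 -0.086 ]
wrist cell_mid 0.97 [322.5 237. ] [ 0.4819 -0.339   0.0073]
wrist cell_mid 0.52 [518.   13.1] [ 0.615  -0.3092  0.0073]
wrist cell_plus 0.85 [321.2 192.9] [ 0.4968 -0.3194  0.0073]
[(0.9, [323.2, 237.0, 32.8, 95.3])]
```

View pics/w7.png

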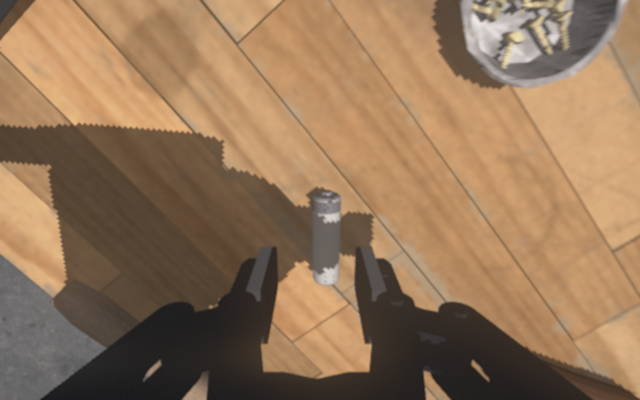

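The cell lies straight between the fingers at (323,237), nub to the top. I lower over it and grip.

```bash
python3 -m crank '[[[0,0.2,1.6],[0,0,-1],3.5],[[0,0,1.5],[0,0,0],3.5],[[0,0,0],[0,0,0],3.5]]' | egrep 'time|eef|ft';python3 -m crank '[[[0,0,0],[0,0,0],1],[[0,0,0],[0,0,0],1],[[0,0,0],[0,0,0],1],[[0,0,0],[0,0,0],1]]' 30
```

```text
time_s: 13.5
eef_pos: [0.4829, -0.3396, 0.0135]
ft_force: [-0.0, -1.0, 0.6]
time_s: 14.0
eef_pos: [0.4844, -0.341, 0.016]
orientation: [2.825, 1.373, 0.0]
ft_force: [0.1, -0.4, 0.5]
grip_width: 0.145
finger_force: 29.2
```

```bash
python3 - <<'E'
from h import *
R=Ro.from_rotvec(arm.sense()["orientation"]).as_matrix();print(np.degrees(np.arctan2(R[1,0],R[0,0])))
p,d,cal=look("wrist",["cell_mid","cell_plus"],"pics/w8.png",ZS)
E
```

```text
51.843255184808044
wrist cell_mid 0.7 [313.3 260.3] [ 0.483  -0.339   0.0073]
wrist cell_plus 0.7 [312.8 209.2] [ 0.4982 -0.3194  0.0073]
```

```bash
python3 -m crank '[[[0,0,0],[0,0,0],1]]'; python3 - <<'E'
from h import *
p=cv2.imread("pics/w8.png")[180:400,200:440];cv2.imwrite("pics/w8c.png",cv2.resize(p,None,fx=2.5,fy=2.5,interpolation=cv2.INTER_CUBIC))
E
```

```text
time_s: 14.28
eef_pos: [0.4843, -0.3409, 0.0158]
orientation: [2.825, 1.373, 0.0]
ft_force: [-0.5, 0.4, 1.3]
grip_width: 0.145
finger_force: 29.3
```

View pics/w8c.png

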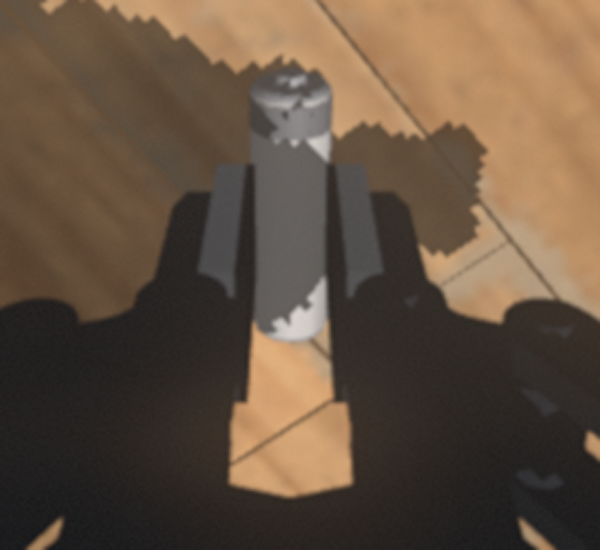

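```bash
python3 -m crank '[[[0,0,-0.5],[0,0,0],1],[[0,0,-1.5],[0,0,0],1],[[0,0,-3],[0,0,0],1],[[0,0,-5],[0,0,0],1],[[0,0,0],[0,0,0],1]]'; python3 - <<'E'
from h import *
cal=calibration("wrist");s=arm.sense();p,d=camera("wrist");cv2.imwrite("pics/w9.png",p)
R=Ro.from_rotvec(s["orientation"]).as_matrix()
m=spotter.masks_of("wrist","cell_mid");print([(q["p"],q["bbox"]) for q in m[:2]])
P=cloud("wrist",d,m[0]["region"],cal);L=(P-s["eef_pos"])@R;L=L[abs(L[:,2]+.005)<.02]
print(len(L),L.min(0),L.max(0),np.percentile(L,[2,50,98],axis=0))
# axial profile of top height
for a in np.arange(-.026,.027,.006):
    k=abs(L[:,0]-a)<.003
    if k.sum()>10: print(round(a,3),k.sum(),"y",np.percentile(L[k,1],[3,97]),"ztop",np.percentile(L[k,2],5))
for th in("cell_mid","cell_plus"):
    for q in spotter.mark_of("wrist",th)[:2]: print(th,q["p"],q["pixel"],[R.T@(atz("wrist",q["pixel"],s["eef_pos"][2]+.006,cal)-s["eef_pos"])])
E
```

```text
time_s: 14.9
eef_pos: [0.4874, -0.3436, 0.1223]
orientation: [2.816, 1.369, 0.006]
ft_force: [0.4, 0.4, 0.1]
grip_width: 0.145
finger_force: 29.3
[(0.91, [313.1, 263.8, 33.2, 109.3])]
2995 [-0.0239 -0.0086 -0.0061] [0.0266 0.0058 0.013 ] [[-0.0222 -0.0076  0.0005]
 [ 0.005  -0.0011  0.0023]
 [ 0.0252  0.0049  0.0079]]
-0.026 27 y [-0.0063  0.0056] ztop 0.001193713069133211
-0.02 306 y [-0.0071  0.005 ] ztop 0.0009237384570501064
-0.014 317 y [-0.007   0.0046] ztop 0.0009106188798439516
-0.008 321 y [-0.007   0.0048] ztop 0.0006755613394309806
-0.002 313 y [-0.0069  0.0042] ztop 0.0008398351978840689
0.004 327 y [-0.0068  0.0046] ztop 0.000792800886026907
0.01 366 y [-0.0072  0.0046] ztop 0.000789188296192504
0.016 389 y [-0.008   0.0049] ztop 0.0008384933612153188
0.022 565 y [-0.008   0.0049] ztop 0.0009009980112881401
cell_mid 0.69 [315.1, 260.0] [array([ 0.0088, -0.0015, -0.006 ])]
cell_plus 0.66 [311.5, 208.8] [array([ 0.0311, -0.0029, -0.0061])]
```

```bash
python3 -m crank '[[[0,0,0],[0,0,0],1]]'; python3 - <<'E'
from h import *
R=Ro.from_rotvec(arm.sense()["orientation"]).as_matrix();print(R)
p=cv2.imread("pics/w9.png")[180:400,200:440];cv2.imwrite("pics/w9c.png",cv2.resize(p,None,fx=2.5,fy=2.5,interpolation=cv2.INTER_CUBIC))
E
```

```text
time_s: 15.22
eef_pos: [0.4835, -0.3401, 0.1143]
orientation: [-2.823, -1.372, 0.002]
ft_force: [0.5, 0.2, -1.0]
grip_width: 0.144
finger_force: 29.3
[[ 0.6178  0.7863 -0.002 ]
 [ 0.7863 -0.6178  0.0018]
 [ 0.0002 -0.0027 -1.    ]]
```

View pics/w9c.png

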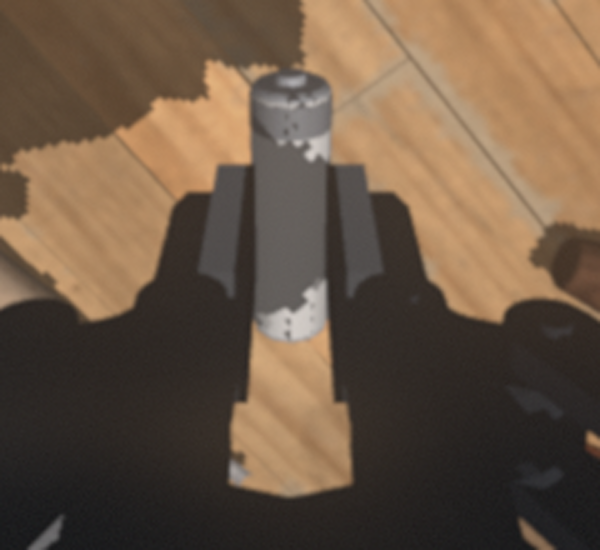

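The cell is held straight, nub forward (top, (290,75) in the crop). But the grip width and height show that only the tips hold it, above its axis. I set it down and grip it lower.

```bash
python3 -m crank '[[[0,0,5],[0,0,0],1],[[0,0,3.5],[0,0,0],1],[[0,0,1],[0,0,0],1],[[0,0,0.3],[0,0,0],1],[[0,0,0],[0,0,0],1]]'|egrep "eef|ft"; python3 -m crank '[[[0,0,0],[0,0,0],1.6],[[0,0,0],[0,0,0],2.4],[[0,0,0],[0,0,0],2.8]]'; python3 -c "
from h import *
look('wrist',['cell_mid','cell_plus'],'pics/w10.png',ZS)"
```

```text
eef_pos: [0.4851, -0.3416, 0.019]
ft_force: [1.1, -0.4, 1.4]
time_s: 16.23
eef_pos: [0.4846, -0.3411, 0.0183]
orientation: [2.825, 1.373, 0.001]
ft_force: [1.0, 1.0, -0.8]
grip_width: 0.325
finger_force: 0.0
wrist cell_mid 0.65 [316.3 258.4] [ 0.484  -0.3402  0.0073]
wrist cell_plus 0.92 [316.4 208.3] [ 0.4993 -0.3208  0.0073]
```

```bash
python3 -m crank '[[[0,0,0.5],[0,0,0],2.8],[[0,0,0.4],[0,0,0],2.8],[[0,0,0],[0,0,0],2.8]]'|egrep "eef|ft"; python3 -m crank '[[[0,0,0],[0,0,0],2.2],[[0,0,0],[0,0,0],1.5],[[0,0,0],[0,0,0],1],[[0,0,0],[0,0,0],1]]' 40
```

```text
eef_pos: [0.4841, -0.3407, 0.0082]
ft_force: [0.1, -0.9, -0.0]
time_s: 17.25
eef_pos: [0.4844, -0.3409, 0.0088]
orientation: [2.825, 1.373, 0.0]
ft_force: [-0.5, -0.4, 0.6]
grip_width: 0.145
finger_force: 39.1
```

```bash
python3 -m crank '[[[0,0,-1],[0,0,0],1],[[0,0,-3],[0,0,-5],1],[[0,0,-4],[0,0,-10],1],[[0,0,-1.5],[0,0,-10],1],[[0,0,0],[0,0,-10],1]]'|egrep "eef|ft"; python3 -m crank '[[[0,0,0],[0,0,-6.8],1],[[5,0,0],[0,0,0],1],[[5,0,0],[0,0,0],1],[[5,0,0],[0,0,0],1],[[3,0,0],[0,0,0],1]]'|egrep "eef|ft";  python3 -m crank '[[[2,0,0],[0,0,0],1],[[0,0,0],[0,0,0],1],[[0,0,0],[0,0,0],1]]'
python3 - <<'E'
from h import *
cal=calibration("wrist");s=arm.sense();p,d=camera("wrist");cv2.imwrite("pics/w11.png",p)
R=Ro.from_rotvec(s["orientation"]).as_matrix();print("ang",np.degrees(np.arctan2(R[1,0],R[0,0])))
m=spotter.masks_of("wrist","cell_mid");print([(q["p"],q["bbox"]) for q in m[:2]])
P=cloud("wrist",d,m[0]["region"],cal);L=(P-s["eef_pos"])@R;L=L[abs(L[:,2]-.00)<.012]
print("cell",np.percentile(L,[.5,2,50,98,99.5],axis=0))
for a in (-.02,-.01,0,.01,.02):
    k=abs(L[:,0]-a)<.003; print(a,"y",np.percentile(L[k,1],[3,97]),"top",np.percentile(L[k,2],5))
for th in ("plus_contact","spring_contact","bay_mid"):
    for q in spotter.mark_of("wrist",th)[:2]: print(th,q["p"],q["pixel"],atz("wrist",q["pixel"],ZS[th],cal))
m=spotter.masks_of("wrist","scale");P=cloud("wrist",d,m[0]["region"],cal);T=P[(P[:,2]>.03)&(P[:,2]<.042)];print(cv2.minAreaRect((T[:,:2]*1000).astype(np.float32)))
E
```

```text
eef_pos: [0.4855, -0.342, 0.1068]
ft_force: [-1.3, 0.3, 0.6]
eef_pos: [0.4725, -0.1591, 0.1042]
ft_force: [1.0, -0.4, 0.9]
time_s: 18.88
eef_pos: [0.472, -0.1422, 0.1041]
orientation: [2.149, 2.29, -0.0]
ft_force: [-0.8, 0.5, -1.0]
grip_width: 0.148
finger_force: 39.1
ang 93.6279491091262
[(0.93, [313.1, 271.4, 37.7, 113.7]), (0.68, [596.2, 25.0, 33.8, 50.0])]
cell [[-0.0225 -0.0083 -0.0068]
 [-0.0215 -0.0077 -0.0064]
 [ 0.006  -0.0015 -0.0046]
 [ 0.0259  0.0048  0.0016]
 [ 0.0269  0.0051  0.004 ]]
-0.02 y [-0.0074  0.0046] top -0.005925288015298758
-0.01 y [-0.0071  0.0046] top -0.006020480704062551
0 y [-0.0072  0.0044] top -0.006101524518685502
0.01 y [-0.0074  0.0047] top -0.00615264270385919
0.02 y [-0.0081  0.005 ] top -0.00638656506390756
plus_contact 0.86 [334.4, 135.6] [ 0.4792 -0.0942  0.0212]
spring_contact 0.75 [332.6, 211.1] [ 0.4822 -0.145   0.018 ]
bay_mid 0.78 [335.0, 175.7] [ 0.4816 -0.1196  0.0212]
((479.8546447753906, -94.7889633178711), (126.79562377929688, 145.53732299804688), 3.4194722175598145)
```

View pics/w11.png

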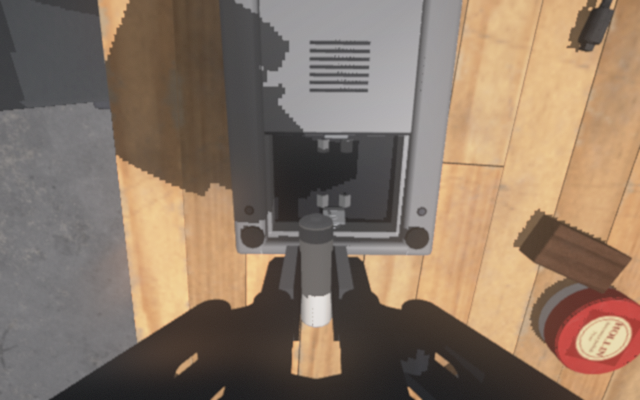

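The cell is held centrally, nub forward (315,220). The bay ahead is centred at (335,175), with the spring at (333,212) and the plate at (334,136). I shift over the bay and lower to just above the rim.

```bash
python3 -m crank '[[[1.85,1.2,1],[0,0,0],1],[[0,0,2.0],[0,0,0],1],[[0,0,1.8],[0,0,0],1],[[0,0,0],[0,0,0],1],[[0,0,0],[0,0,0],1]]'
python3 - <<'E'
from h import *
cal=calibration("wrist");s=arm.sense();p,d=camera("wrist");cv2.imwrite("pics/w12.png",p)
R=Ro.from_rotvec(s["orientation"]).as_matrix();print("ang",np.degrees(np.arctan2(R[1,0],R[0,0])))
for th in ("plus_contact","spring_contact","bay_mid","cell_plus","cell_mid"):
    for q in spotter.mark_of("wrist",th)[:2]: print(th,q["p"],q["pixel"],atz("wrist",q["pixel"],s["eef_pos"][2]-.0013 if "cell" in th else ZS[th],cal))
q=p[100:330,200:440];cv2.imwrite("pics/w12c.png",cv2.resize(q,None,fx=2.5,fy=2.5,interpolation=cv2.INTER_CUBIC))
E
```

```text
time_s: 19.8
eef_pos: [0.4826, -0.1224, 0.056]
orientation: [2.15, 2.29, 0.0]
ft_force: [-0.1, 0.6, -0.3]
grip_width: 0.144
finger_force: 39.1
ang 93.62087156464256
plus_contact 0.65 [315.2, 186.5] [ 0.4792 -0.0935  0.0212]
cell_plus 0.82 [312.7, 220.9] [ 0.4785 -0.0986  0.0547]
cell_mid 0.6 [312.8, 271.2] [ 0.48   -0.1222  0.0547]
```

View pics/w12c.png

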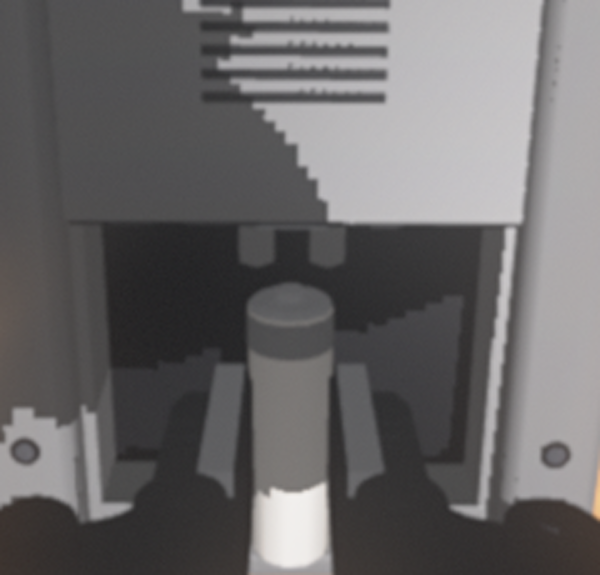

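The cell hangs centred over the bay: nub at (316,215), the cover's edge at row 189, and the saddles at (317,197). I compute the lengthwise offset from these edges.

```bash
python3 - <<'E'
from h import *
s=arm.sense();cal=calibration("wrist");print(s["eef_pos"])
for n,px,z in (("face top",(316,230),.062),("face bottom",(316,214.5),.0475),("tail top",(316,326.5),.062),("cover edge",(318,188.8),.037),("bay tail inner edge",(318,300),.0305)): print(n,atz("wrist",px,z,cal))
g=cv2.cvtColor(cv2.imread("pics/w12.png"),cv2.COLOR_BGR2GRAY).astype(int)
print("col means 216-234", [(r,g[r,310:322].mean().round()) for r in range(208,236)])
print([(r,g[r,310:322].mean().round()) for r in range(316,334)])
print([(r,g[r,290:300].mean().round(),g[r,340:350].mean().round()) for r in range(183,195)])
E
```

```text
[ 0.4827 -0.1223  0.0563]
face top [ 0.4801 -0.0994  0.062 ]
face bottom [ 0.4801 -0.0984  0.0475]
tail top [ 0.4831 -0.1453  0.062 ]
cover edge [ 0.4804 -0.0898  0.037 ]
bay tail inner edge [ 0.4847 -0.1534  0.0305]
col means 216-234 [(208, np.float64(43.0)), (209, np.float64(43.0)), (210, np.float64(43.0)), (211, np.float64(43.0)), (212, np.float64(48.0)), (213, np.float64(67.0)), (214, np.float64(83.0)), (215, np.float64(90.0)), (216, np.float64(92.0)), (217, np.float64(94.0)), (218, np.float64(95.0)), (219, np.float64(96.0)), (220, np.float64(95.0)), (221, np.float64(93.0)), (222, np.float64(91.0)), (223, np.float64(91.0)), (224, np.float64(92.0)), (225, np.float64(94.0)), (226, np.float64(96.0)), (227, np.float64(98.0)), (228, np.float64(106.0)), (229, np.float64(109.0)), (230, np.float64(97.0)), (231, np.float64(82.0)), (232, np.float64(79.0)), (233, np.float64(79.0)), (234, np.float64(80.0)), (235, np.float64(79.0))]
[(316, np.float64(236.0)), (317, np.float64(236.0)), (318, np.float64(236.0)), (319, np.float64(236.0)), (320, np.float64(236.0)), (321, np.float64(236.0)), (322, np.float64(236.0)), (323, np.float64(236.0)), (324, np.float64(236.0)), (325, np.float64(230.0)), (326, np.float64(210.0)), (327, np.float64(176.0)), (328, np.float64(157.0)), (329, np.float64(155.0)), (330, np.float64(177.0)), (331, np.float64(196.0)), (332, np.float64(202.0)), (333, np.float64(202.0))]
[(183, np.float64(81.0), np.float64(188.0)), (184, np.float64(81.0), np.float64(188.0)), (185, np.float64(80.0), np.float64(188.0)), (186, np.float64(81.0), np.float64(189.0)), (187, np.float64(78.0), np.float64(188.0)), (188, np.float64(68.0), np.float64(170.0)), (189, np.float64(57.0), np.float64(125.0)), (190, np.float64(55.0), np.float64(76.0)), (191, np.float64(57.0), np.float64(57.0)), (192, np.float64(58.0), np.float64(54.0)), (193, np.float64(58.0), np.float64(53.0)), (194, np.float64(58.0), np.float64(53.0))]
```

```bash
python3 -m crank '[[[0.08,0,1.0],[0,0,0],1],[[0,0,0.7],[0,0,0],1],[[0,0,0.2],[0,0,0],1],[[0,0,0],[0,0,0],1]]'|egrep "eef|ft|time"; python3 -m crank '[[[0,0,0.1],[0,0,0],1],[[0,0,0.1],[0,0,0],1],[[0,0,0],[0,0,0],1]]'|egrep "eef|ft";  python3 -m crank '[[[0,0,0.1],[0,0,0],1],[[0,0,0],[0,0,0],1]]'|egrep "eef|ft"
```

```text
time_s: 20.6
eef_pos: [0.4821, -0.1211, 0.0363]
ft_force: [-0.2, -0.7, 0.4]
eef_pos: [0.4823, -0.1213, 0.0347]
ft_force: [-0.1, -0.1, -0.1]
eef_pos: [0.4823, -0.1212, 0.0337]
ft_force: [-0.2, 0.9, 0.2]
```

```bash
for i in 1 2 3 4; do python3 -m crank '[[[0,0,0.1],[0,0,0],1],[[0,0,0],[0,0,0],1]]'|egrep "eef|ft"; done
```

```text
eef_pos: [0.4822, -0.1212, 0.0326]
ft_force: [-0.1, -0.0, -0.2]
eef_pos: [0.4822, -0.1212, 0.0316]
ft_force: [0.1, -0.8, -0.5]
eef_pos: [0.4823, -0.1212, 0.0306]
ft_force: [0.6, 0.2, 0.1]
eef_pos: [0.4823, -0.1212, 0.0297]
ft_force: [0.5, 0.2, -0.0]
```

```bash
for i in 1 2 3 4; do python3 -m crank '[[[0,0,0.1],[0,0,0],1],[[0,0,0],[0,0,0],1]]'|egrep "eef|ft"; done
```

```text
eef_pos: [0.4822, -0.1211, 0.0286]
ft_force: [0.0, 1.4, -0.2]
eef_pos: [0.4823, -0.1213, 0.0276]
ft_force: [-0.2, -0.0, -0.8]
eef_pos: [0.4824, -0.1214, 0.0267]
ft_force: [-0.2, -1.0, -0.3]
eef_pos: [0.4824, -0.1213, 0.0257]
ft_force: [-0.1, -0.8, -0.3]
```

```bash
for i in 1 2 3; do python3 -m crank '[[[0,0,0.08],[0,0,0],1],[[0,0,0],[0,0,0],1]]'|egrep "eef|ft"; done
```

```text
eef_pos: [0.4824, -0.1214, 0.0249]
ft_force: [-0.5, -0.8, 0.3]
eef_pos: [0.4824, -0.1214, 0.0241]
ft_force: [0.0, -3.0, 0.2]
eef_pos: [0.4824, -0.1214, 0.0233]
ft_force: [1.3, -2.3, 0.8]
```

```bash
for i in 1 2; do python3 -m crank '[[[-0.02,0,0.07],[0,0,0],1],[[0,0,0],[0,0,0],1]]'|egrep "eef|ft"; done
```

```text
eef_pos: [0.4824, -0.1214, 0.0228]
ft_force: [0.4, -0.1, 3.3]
eef_pos: [0.4824, -0.1214, 0.0227]
ft_force: [-2.9, 1.0, 9.6]
```

Contact at z 0.0227 m with the force rising: the cell sits in the saddles as expected. I release and back off.

```bash
python3 -m crank '[[[0,0,-0.05],[0,0,0],1.8],[[0,0,0],[0,0,0],2.4],[[0,0,0],[0,0,0],2.6],[[0,0,0],[0,0,0],2.6]]'|egrep "eef|ft|grip"; python3 -m crank '[[[0,0,-0.5],[0,0,0],2.6],[[0,0,-2],[0,0,0],2.6],[[-2,0,-3.5],[0,0,0],2.6],[[-3,0,-3],[0,0,0],0],[[0,0,0],[0,0,0],0]]'|egrep "eef|ft|grip"
python3 - <<'E'
from h import *
p,d,cal=look("wrist",["cell_mid","cell_plus","bay_mid","plus_contact","spring_contact"],"pics/w13.png",dict(ZS,cell_mid=.02125,cell_plus=.02125))
m=spotter.masks_of("wrist","cell_mid");print([(q["p"],q["bbox"]) for q in m[:2]])
P=cloud("wrist",d,m[0]["region"],cal);P=P[(P[:,2]>.015)&(P[:,2]<.035)];r=cv2.minAreaRect((P[:,:2]*1000).astype(np.float32));print(r,np.percentile(P[:,2],[50,90,97]))
u=np.array([np.cos(A),np.sin(A)]);a=(P[:,:2]-C)@u
for lo in np.arange(-.08,-.02,.008):
    k=(a>lo)&(a<lo+.008)
    if k.sum()>5: print(round(lo,3),k.sum(),np.percentile(P[k,2],90))
E
```

```text
eef_pos: [0.4821, -0.1215, 0.0221]
ft_force: [-0.6, 0.5, 0.1]
grip_width: 0.304
eef_pos: [0.4879, -0.1742, 0.1159]
ft_force: [0.6, 0.6, -1.1]
grip_width: -0.001
wrist cell_mid 0.8 [309.6 122. ] [ 0.4798 -0.1205  0.0212]
wrist cell_plus 0.73 [307.3  83.3] [ 0.477  -0.0969  0.0212]
wrist bay_mid 0.81 [313.4 120. ] [ 0.4821 -0.1191  0.0212]
wrist plus_contact 0.66 [313.8  77.9] [ 0.4808 -0.0935  0.0212]
wrist plus_contact 0.4 [311.6 130.5] [ 0.4814 -0.1258  0.0212]
wrist spring_contact 0.82 [312.2 155.9] [ 0.4828 -0.1431  0.018 ]
[(0.65, [310.0, 122.0, 21.7, 82.6])]
((480.6999206542969, -120.35993194580078), (14.02103328704834, 51.156551361083984), 3.9407083988189697) [0.0273 0.0288 0.0292]
-0.08 145 0.028688460480802088
-0.072 263 0.028734201260504376
-0.064 272 0.028640550167623423
-0.056 283 0.028816399368034252
-0.048 297 0.02858817848874518
-0.04 316 0.02888032998835973
-0.032 166 0.028820601450468275
```

The cell lies level with its top at 28.7 mm (expected 28.5), centre within about 1 mm of its place, nub to the head. Now I shut the cover.

```bash
python3 -c "
from h import *
todo(.0135,0,.05)"; python3 -m crank '[[[4,-0.3,0],[0,0,0],0],[[4,-0.1,0],[0,0,0],0],[[4,0,2],[0,0,0],0],[[0,0,2],[0,0,0],0],[[0,0,0],[0,0,0],0]]'|egrep "time|eef|ft";  python3 -c "
from h import *
todo(.0135,0,.047)"
```

```text
TCP [ 0.4847 -0.1705  0.1111] F [ 0.2243 -0.0374  0.0447] shift cm [11.5691 -0.0084  6.1283] turn deg [-0.1184 -0.0819 -0.0805]
time_s: 26.58
eef_pos: [0.472, -0.0507, 0.0705]
ft_force: [-0.5, -0.3, -1.3]
TCP [ 0.472  -0.0507  0.0705] F [-0.4618 -0.3226 -1.3363] shift cm [-0.4565  0.4874  2.3426] turn deg [-0.2498 -0.0865 -0.0342]
```

```bash
python3 -m crank '[[[-0.4,0.5,1],[0,0,0],0],[[0,0,0.9],[0,0,0],0],[[0,0,0.2],[0,0,0],0],[[0,0,0.1],[0,0,0],0],[[0,0,0],[0,0,0],0]]'|egrep "eef|ft"; for i in 1 2 3; do python3 -m crank '[[[0,0,0.05],[0,0,0],0],[[0,0,0],[0,0,0],0]]'|egrep "eef|ft"; done
```

```text
eef_pos: [0.4792, -0.0558, 0.0505]
ft_force: [-0.4, 0.2, 0.4]
eef_pos: [0.4792, -0.0557, 0.0501]
ft_force: [0.9, -0.4, -0.6]
eef_pos: [0.4791, -0.0557, 0.0494]
ft_force: [-0.1, 0.2, -0.8]
eef_pos: [0.4791, -0.0557, 0.0488]
ft_force: [-0.7, 0.1, 0.8]
```

```bash
python3 -m crank '[[[0,0,0.1],[0,0,0],0],[[0,0,0.1],[0,0,0],0],[[0,0,0],[0,0,0],0]]'|egrep "eef|ft"; for i in 1 2 3 ; do python3 -m crank '[[[0,-0.02,0.05],[0,0,0],0],[[0,0,0],[0,0,0],0]]'|egrep "eef|ft"; done
```

```text
eef_pos: [0.479, -0.0557, 0.0468]
ft_force: [0.2, 0.3, 0.4]
eef_pos: [0.4789, -0.0557, 0.0464]
ft_force: [-0.1, 0.1, -0.2]
eef_pos: [0.4787, -0.0557, 0.0459]
ft_force: [-0.2, -1.0, 0.7]
eef_pos: [0.4787, -0.0558, 0.0456]
ft_force: [0.2, -0.0, 2.4]
```

```bash
for i in 1 2; do python3 -m crank '[[[0,-0.04,0.08],[0,0,0],0],[[0,0,0],[0,0,0],0]]'|egrep "eef|ft"; done
```

```text
eef_pos: [0.4787, -0.0559, 0.0453]
ft_force: [-0.6, 0.5, 5.4]
eef_pos: [0.4788, -0.056, 0.045]
ft_force: [-0.5, 1.4, 8.1]
```

```bash
python3 -m crank '[[[0,-0.02,0.08],[0,0,0],0],[[0,0,0],[0,0,0],0]]'|egrep "eef|ft"; python3 -m crank '[[[-0.3,0,0.02],[0,0,0],0],[[-0.3,0,0],[0,0,0],0],[[-0.3,0,0],[0,0,0],0]]'|egrep "eef|ft"
```

```text
eef_pos: [0.479, -0.0562, 0.0448]
ft_force: [-1.7, 0.7, 12.6]
eef_pos: [0.4794, -0.0643, 0.0445]
ft_force: [-2.4, 4.3, 14.4]
```

```bash
python3 -m crank '[[[-0.4,-0.03,-0.02],[0,0,0],0],[[-0.4,0,0],[0,0,0],0],[[-0.4,0,0],[0,0,0],0]]'|egrep "eef|ft"; python3 -m crank '[[[-0.4,0,0],[0,0,0],0],[[-0.4,0,0],[0,0,0],0],[[-0.4,0,0],[0,0,0],0]]'|egrep "eef|ft"
```

```text
eef_pos: [0.4799, -0.0763, 0.0446]
ft_force: [-1.7, 5.6, 12.5]
eef_pos: [0.4806, -0.0883, 0.0445]
ft_force: [-1.3, 4.9, 11.0]
```

```bash
python3 -m crank '[[[-0.4,0,0.01],[0,0,0],0],[[-0.4,0,0],[0,0,0],0],[[-0.4,0,0],[0,0,0],0]]'|egrep "eef|ft"; python3 -m crank '[[[-0.4,0,0],[0,0,0],0],[[-0.4,0,0],[0,0,0],0],[[-0.4,0,0],[0,0,0],0]]'|egrep "eef|ft"
```

```text
eef_pos: [0.4813, -0.1003, 0.0444]
ft_force: [-1.4, 4.5, 12.0]
eef_pos: [0.4819, -0.1122, 0.0442]
ft_force: [-0.8, 4.0, 11.0]
```

```bash
python3 -m crank '[[[-0.4,0,0],[0,0,0],0],[[-0.3,0,0],[0,0,0],0],[[-0.2,0,0],[0,0,0],0]]'|egrep "eef|ft"; python3 -m crank '[[[-0.2,0,0],[0,0,0],0],[[-0.1,0,0],[0,0,0],0]]'|egrep "eef|ft"; python3 -m crank '[[[-0.1,0,0],[0,0,0],0],[[0,0,0],[0,0,0],0]]'|egrep "eef|ft"
```

```text
eef_pos: [0.4824, -0.1212, 0.0441]
ft_force: [-0.3, 5.0, 10.5]
eef_pos: [0.4825, -0.1242, 0.0441]
ft_force: [-1.4, 4.9, 9.8]
eef_pos: [0.4826, -0.125, 0.0441]
ft_force: [-0.8, 3.9, 9.7]
```

```bash
python3 -m crank '[[[-0.1,0,0.03],[0,0,0],0],[[-0.1,0,0],[0,0,0],0]]'|egrep "eef|ft"; python3 -m crank '[[[-0.1,0,0],[0,0,0],0],[[0,0,0],[0,0,0],0]]'|egrep "eef|ft"; 
```

```text
eef_pos: [0.4827, -0.1266, 0.0438]
ft_force: [-0.2, 6.8, 11.0]
eef_pos: [0.4829, -0.1278, 0.0438]
ft_force: [-1.1, 6.6, 10.0]
```

```bash
python3 -m crank '[[[0.1,0,-0.3],[0,0,0],0],[[0,0,-4],[0,0,0],0],[[-3,0,-5],[0,0,0],0],[[-4,0,-3],[0,0,0],0],[[0,0,0],[0,0,0],0]]'|egrep "time|eef|ft"; python3 - <<'E'
from h import *
p,d,cal=look("wrist",["cover_shut","scale"],"pics/w14.png",ZS)
for n in("scale","cover"):
    m=spotter.masks_of("wrist",n); print(n,[(q["p"],q["bbox"]) for q in m[:2]])
    for q in m[:2]:
        P=cloud("wrist",d,q["region"],cal);T=P[(P[:,2]>.03)&(P[:,2]<.042)];r=cv2.minAreaRect((T[:,:2]*1000).astype(np.float32));print(r,np.median(T[:,2]))
E
```

```text
time_s: 33.7
eef_pos: [0.4881, -0.2008, 0.1689]
ft_force: [-0.1, 0.5, -0.4]
wrist cover_shut 0.58 [313.5  83.1] [ 0.481  -0.1236  0.038 ]
wrist scale 0.57 [310.6  11.6] [ 0.4756 -0.0713  0.    ]
scale [(0.92, [311.6, 73.8, 188.6, 140.5])]
((480.73480224609375, -118.16917419433594), (126.35562896728516, 99.35202026367188), 3.0354557037353516) 0.03762675148994482
cover [(0.85, [314.4, 79.8, 124.7, 100.4])]
((480.96002197265625, -121.91204833984375), (85.36235046386719, 70.79595947265625), 3.523991584777832) 0.03769222677630442
```

```bash
python3 - <<'E'
from h import *
p=cv2.imread("pics/w14.png");g=cv2.cvtColor(p,cv2.COLOR_BGR2GRAY).astype(int);cal=calibration("wrist")
c=slice(300,328);print([(r,int(g[r,c].mean()),round(float(atz("wrist",(314,r),.0377,cal)[1]*1000),1)) for r in range(55,160)])
E
```

```text
[(55, 138, -99.6), (56, 138, -100.3), (57, 138, -100.9), (58, 138, -101.6), (59, 139, -102.2), (60, 137, -102.9), (61, 125, -103.5), (62, 101, -104.2), (63, 78, -104.8), (64, 88, -105.5), (65, 115, -106.1), (66, 131, -106.8), (67, 125, -107.4), (68, 101, -108.1), (69, 79, -108.7), (70, 89, -109.4), (71, 116, -110.1), (72, 131, -110.7), (73, 124, -111.4), (74, 100, -112.0), (75, 80, -112.7), (76, 93, -113.4), (77, 118, -114.0), (78, 132, -114.7), (79, 124, -115.4), (80, 98, -116.0), (81, 79, -116.7), (82, 95, -117.4), (83, 122, -118.0), (84, 132, -118.7), (85, 121, -119.4), (86, 94, -120.1), (87, 80, -120.7), (88, 103, -121.4), (89, 127, -122.1), (90, 132, -122.8), (91, 116, -123.5), (92, 90, -124.1), (93, 85, -124.8), (94, 109, -125.5), (95, 131, -126.2), (96, 130, -126.9), (97, 111, -127.6), (98, 88, -128.3), (99, 93, -129.0), (100, 119, -129.6), (101, 137, -130.3), (102, 142, -131.0), (103, 143, -131.7), (104, 143, -132.4), (105, 143, -133.1), (106, 143, -133.8), (107, 143, -134.5), (108, 144, -135.2), (109, 144, -135.9), (110, 144, -136.6), (111, 144, -137.3), (112, 144, -138.0), 
[... 219 characters left out ...]
(124, 88, -146.6), (125, 83, -147.3), (126, 78, -148.0), (127, 75, -148.8), (128, 75, -149.5), (129, 74, -150.2), (130, 73, -150.9), (131, 73, -151.7), (132, 74, -152.4), (133, 76, -153.1), (134, 77, -153.9), (135, 78, -154.6), (136, 78, -155.3), (137, 77, -156.1), (138, 76, -156.8), (139, 76, -157.5), (140, 74, -158.3), (141, 74, -159.0), (142, 86, -159.8), (143, 116, -160.5), (144, 144, -161.3), (145, 159, -162.0), (146, 163, -162.8), (147, 163, -163.5), (148, 163, -164.3), (149, 163, -165.0), (150, 163, -165.8), (151, 163, -166.5), (152, 163, -167.3), (153, 163, -168.0), (154, 163, -168.8), (155, 163, -169.5), (156, 163, -170.3), (157, 163, -171.1), (158, 163, -171.8), (159, 163, -172.6)]
```

The ribs and the cover's rectangle put it shut to within about 1 to 2 mm. There is time, so I make one more short press and drag to be sure it is at the stop.

```bash
python3 -c "
from h import *
todo(-.045,0,.0475)"; python3 -m crank '[[[4,0,3],[0,0,0],0],[[4,0,5],[0,0,0],0],[[0,0,2.5],[0,0,0],0],[[0,0,0],[0,0,0],0],[[0,0,0],[0,0,0],0]]'|egrep "time|eef|ft";  python3 -c "
from h import *
todo(-.045,0,.0465)"
```

```text
TCP [ 0.4852 -0.1961  0.1637] F [-0.0717  0.0291 -0.2809] shift cm [ 8.2663  0.1357 11.6417] turn deg [-0.1604 -0.1244 -0.0847]
time_s: 34.58
eef_pos: [0.4818, -0.1187, 0.0625]
ft_force: [0.1, 0.0, 0.2]
TCP [ 0.4818 -0.1187  0.0625] F [0.0977 0.0224 0.2004] shift cm [ 0.548  -0.0578  1.5972] turn deg [ 0.0349  0.0191 -0.1082]
```

```bash
python3 -m crank '[[[0.5,0,1.0],[0,0,0],0],[[0,0,0.5],[0,0,0],0],[[0,0,0.05],[0,0,0],0],[[0,0,0],[0,0,0],0]]'|egrep "eef|ft"; for i in 1 2 3; do python3 -m crank '[[[0,0,0.06],[0,0,0],0],[[0,0,0],[0,0,0],0]]'|egrep "eef|ft"; done
```

```text
eef_pos: [0.481, -0.1138, 0.0464]
ft_force: [0.6, 0.1, 0.8]
eef_pos: [0.481, -0.1137, 0.0458]
ft_force: [-0.1, -0.4, 0.9]
eef_pos: [0.4812, -0.1139, 0.0454]
ft_force: [-1.0, -0.4, 2.2]
eef_pos: [0.4813, -0.1141, 0.0452]
ft_force: [-1.5, 0.1, 6.7]
```

```bash
python3 -m crank '[[[0,-0.03,0.1],[0,0,0],0],[[0,0,0],[0,0,0],0]]'|egrep "eef|ft"; for i in 1 2 3; do python3 -m crank '[[[-0.1,0,0.02],[0,0,0],0],[[-0.1,0,0],[0,0,0],0]]'|egrep "eef|ft"; done
```

```text
eef_pos: [0.4815, -0.1143, 0.0448]
ft_force: [-3.4, -0.2, 9.9]
eef_pos: [0.4813, -0.1149, 0.0443]
ft_force: [-2.4, 7.0, 10.6]
eef_pos: [0.4816, -0.1164, 0.0442]
ft_force: [-1.4, 7.4, 12.4]
eef_pos: [0.4819, -0.1184, 0.0441]
ft_force: [-0.3, 7.6, 10.4]
```

The drag force jumped at once to 7 N and the fingers slipped, so the cover is at its shut stop. I lift clear and hand in.

```bash
python3 -m crank '[[[0,0,-0.4],[0,0,0],0],[[0,0,-4],[0,0,0],0],[[0,0,-4],[0,0,0],0],[[0,0,0],[0,0,0],0],[[0,0,0],[0,0,0],0]]'|egrep "time|eef|ft"; python3 -c "
from plant import arm
print(arm.finish_job())"
```

```text
time_s: 37.45
eef_pos: [0.4805, -0.1195, 0.1262]
ft_force: [-0.5, 0.2, -0.7]
the job is handed in; nothing more can be done
None
```

I handed the job in at about 37 s, verdict not reported: cover opened fully, cell laid home with its nub to the fixed contact plate, cover slid shut to its stop, highest force reading on the scale about 15 N; I viewed 11 pictures, one over the limit of 10.

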